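# Lock the reel hub of the skein winder to its shaft

### The job

Turn the winder's crank until the flat of its shaft faces straight up, under the grub screw in the reel hub. Then take the larger of the two T-handled hex keys, seat it fully in the screw and turn it clockwise until you feel the screw come snug on the flat (about 0.17 N m at the key, between 0.15 and 0.2), without ramming the key or disturbing the other things on the bench. Let go and leave the key standing in the screw.

Things in the scene. Friction and masses are not known exactly. Their poses are not given: they have to be found in the camera images.
- winder: The skein winder, fixed: wooden base 250 x 220 x 18 mm, two upright bearings (130 mm tall, at y = +-66 mm), a level shaft through them with a reel hub in the middle; the hub's two arms lie on rests (113 mm tall, at x = +-92 mm). Origin: on the bench under the middle of the hub. z up; y along the shaft towards the crank; the shaft's axis is level, 105 mm above the origin.
- hub: Aluminium reel hub, fixed, round the middle of the shaft. An upright round boss on it, 39 mm outside and 27 mm inside diameter, holds the grub screw; its rim is 145 mm above the bench. Origin: on the shaft's axis in mid-hub; axes as the winder's.
- shaft: Steel shaft, 30 mm diameter, with one flat 2 mm deep, 15 mm wide, along its length, and a crank at its +y end that turns it. Turns stiffly (0.15 N m, 2.5 N at the handle), stays where left. Origin: on its axis in mid-hub. y along the axis; z out of the flat and along the crank arm. Wanted: z straight up (joint value 0). At the start it leans 0.45 to 1.25 rad from upright towards the winder's +x.
- crank_grip (a point): Middle of the black crank handle: a round bar 16 mm in diameter, 58 mm long, parallel to the shaft and 65 mm from its axis; its middle is at y = 146 mm in the winder's frame. The crank arm (26 x 12 mm) is between it and the bearing. With the crank upright the arm's end is 184 mm above the bench: carry the key higher than that.
- screw: Dark steel grub screw, 24 mm across, upright in the boss over the shaft, with a hexagonal socket in its top. Clockwise from above tightens and lowers it, 3 mm per rad. It meets the flat 0.75 to 1.25 rad from its start, not known beforehand; over the round of the shaft it binds 2 mm early. Origin: on the shaft's axis line, 24 mm below the socket's floor; z up; x to a corner of the hexagon.
- socket (a point): Centre of the floor of the screw's hexagonal socket: 14.5 mm across flats, 12 mm deep, mouth chamfered 2 mm, 3 to 5 mm below the boss's rim. The seated key has some 0.1 to 0.2 rad of slack. Free, the screw takes 0.10 N m to turn, read a little lower in pauses; on the flat the torque climbs about 0.06 N m per 0.1 rad. 0.17 N m is snug; above 0.21 the shaft is bruised. It stays put when let go.
- key: The larger T-handled hex key, steel, 0.2 kg, standing loose in a wooden block (60 x 60 x 44 mm, hole 34 mm deep). Hexagonal shank 14 mm across flats, 85 mm long, foot chamfered 2.5 mm; on top a level bar 90 x 14 mm, 18 mm high. Origin: middle of the foot; z up the shank; x along the bar and to a corner of the hexagon: it fits with its x along the screw's x or 60 degree steps from it.
- key_tip (a point): Middle of the foot of the large key's shank.
- key_bar (a point): Middle of the large key's bar, 94 mm above its foot: the place to grip it, across the 14 mm width.
- small_key: The smaller T-handled hex key, 8.5 mm across flats, 75 mm shank, bar 75 x 10 x 14 mm, standing in a block of its own. It is too small for the screw and stays where it is. Origin and axes as the large key's.
- dye_a: White bottle with a green band, 52 mm across, 125 mm tall. Leave it alone. Origin: centre of its underside.
- dye_b: White bottle with a brown band, 52 mm across, 125 mm tall. Leave it alone. Origin: centre of its underside.
- jar: Jar with a steel lid, 68 mm across, 75 mm tall. Leave it alone. Origin: centre of its underside.
- bobbin: Empty wooden bobbin, 56 mm across, 80 mm tall, standing. Leave it alone. Origin: centre of its underside.
- tape: Paper ring 84 mm across and 22 mm high, lying flat. Leave it alone. Origin: centre of its underside.
Not all that is in view belongs to the job. What is shaped like the key but black or purple is not meant.

How it is judged (in metres and radians):
On the way, in this order (a step that is already met when the one before it is completed fails the run):
1. the shaft's flat faces the screw, to 8 degrees, and stays there (value of joint shaft between -0.14 and 0.14 rad and contact force between screw and shaft below 2 N), for 0.3 s.
2. the large key is seated in the screw (distance between key_tip and socket below 0.003 m), for 0.1 s.
3. the screw bears on the flat with at least 12 N (contact force between screw and shaft above 12 N), for 0.3 s.
At the end, for the whole second after the job is handed in: the shaft's flat faces the screw within 0.14 rad (8 degrees), the screw bears on it with more than 12 N (about 0.14 N m at the key) and never over 40 N (0.22 N m), and the large key stands at rest, upright within 0.15 rad, with its foot within 4 mm of the socket's floor, let go (value of joint shaft between -0.14 and 0.14 rad and contact force between screw and shaft above 12 N and distance between key_tip and socket below 0.004 m and angle between key's own z axis and vertical below 0.15 rad and linear speed of key below 0.02 m/s); the robot touches nothing.
It fails at once if the screw is overtightened: it bears on the shaft with more than 40 N (contact force between screw and shaft above 40 N).
It fails at once if the key is rammed against the hub with more than 25 N (contact force between key and hub above 25 N).
It fails at once if the key is forced into the screw with more than 150 N (contact force between key and screw above 150 N).
It fails at once if the small key is taken from its block (distance of small_key from where it was at the start of the episode above 0.03 m).
It fails at once if another thing on the bench is shifted by more than 30 mm (distance of any of dye_a, dye_b, jar, bobbin, tape from where it was at the start of the episode above 0.03 m).
It also fails if it takes over 72 s, if anything falls off the work surface, if the arm or the gripper's body presses on something with over 40 N, if the wrist force passes 120 N, or if a joint passes its speed limit or range.

### The arm

A 6-joint arm with a two-finger parallel gripper is mounted at the origin on the work surface. World frame = base frame: x ahead of the robot, y to its left, z up, the work surface at z = 0. Lengths are in mm, angles in rad, forces in N, time in s.
With the tool pointing down it reaches from about 350 to 975 mm from the base axis. Payload 7.1 kg.
Tool frame: the origin (TCP) lies on the front face of the gripper's body, between the roots of the fingers; the fingertips stand 80 mm ahead of it and the grasp point (between the pads) lies 61 mm ahead of it (env.tips_ahead is the distance from the TCP to the fingertips, in mm); z points along the fingers, y is the line along which they close (so a half turn about z gives the same grasp; the last joint's range is limited). The gripper opens to 88 mm and grips with 3 to 60 N. Pads are 20 mm wide; open, the fingers measure 115 mm over their backs; the gripper's body (75 mm by 178 mm) begins 61 mm behind the grasp point.
Start: joints at [-1.265, 0.423, 1.63, -0, 1.089, -0.019], TCP at [199.467, -592.299, 302.675] pointing down, gripper open.
Joint ranges: [-3, 3], [-0.9, 2.11], [0.09, 2.58], [-1.31, 4.45], [0.11, 2.69], [-2.54, 2.54]. Speed limits (rad/s): [2.39, 2.39, 3.01, 3.14, 3.14, 3.14].

### API

Orientations are given as a unit quaternion [x, y, z, w].
In Python, from station import env, set_gripper, viewer, workorder gives the robot as it stands. Calls block until the motion is done:
- env.reach(position, orientation): joint-space move of the TCP to a pose.
- env.move_l(position, rot=None, rate=150, f_stop=None): straight line of the TCP; rot=None keeps the orientation; rate is the mean speed in mm/s. With f_stop (N) it stops when the force on the tool has changed by that much, and returns True; else False.
- env.move_joints(angles): joint-space move.
- set_gripper(opening): finger opening in mm; the grip force is fixed at half the most; returns when the fingers have stopped.
- env.hold(seconds).
- env.ik(position, orientation): joint angles nearest the present ones, or None.
- env.read_state(): the state.
- viewer.camera(name): name is "scene" or "top" or "wrist"; returns the picture (420x560x3 uint8, blue, green, red); there is no depth.
- viewer.camera_params(name): a dict with "fx", "fy", "cx", "cy" (pixels), "dist" ([k1, k2, p1, p2, k3] as OpenCV has them; the pictures are not rectified), "pose" (4x4, takes a point from camera to world coordinates); the wrist camera has in their place "tool_from_camera" (4x4, takes a point from camera to tool coordinates, whose origin is the TCP and whose axes are the flange's). Camera axes: x right, y up, looking along -z (the intrinsics and any distortion apply to the point x, -y, -z); pixel columns grow to the right and rows downward; lengths in mm; the calibration is good to about 2 mm. A picture is of the moment at which its call begins: read the wrist's pose just before it. camera_params takes no time and is no camera call.
A pose or a line that the arm cannot do raises env.IKError and nothing moves.
- workorder.sign_off(): hands the job in; it is judged then, once.
The state is a dict: "time_s": time; "qpos": joint angles; "dq": joint speeds; "tau": joint torques, N m; "tool_pos": TCP position; "orientation": TCP orientation; "force": force on the tool from outside, world axes, zero at the start; "wrist_torque": the same for the moment, N m; "width": finger opening in mm; "grip_force": force on a finger pad.
Only numpy, scipy, OpenCV 4.12 (cv2) and the standard library are available. Lean on these libraries where they do the work, as an engineer would, in place of code of your own. Each camera call takes 0.05 s, during which the arm holds its last target. There are 200 camera calls.

## Working session

There is one attempt and no reset: what is moved stays moved. The work goes in short steps, each a Python script; the robot and the scene stay as the last script left them, time stands still between calls to the robot, and variables do not carry over. Pictures are saved under pics/ and viewed, at most 10 in all, crops included, and the job is handed in when it is done.

```bash
ls; mkdir -p pics
python3 - <<'E'
from station import env, set_gripper, viewer, workorder
import cv2,numpy as np
a=viewer.camera("scene");b=viewer.camera("top")
cv2.imwrite("pics/scene.png",a);cv2.imwrite("pics/top.png",b)
np.set_printoptions(precision=3,suppress=True)
for n in ("scene","top","wrist"): print(n,viewer.camera_params(n))
print(env.read_state())
E
```

```text
pics
scene {'fx': 439.87145045766414, 'fy': 439.87145045766414, 'cx': 281.07052107336995, 'cy': 210.4633234155738, 'dist': array([-0.132,  0.   ,  0.   ,  0.   ,  0.   ]), 'pose': array([[ -0.866,  -0.403,   0.296, 816.012],
       [  0.5  ,  -0.7  ,   0.51 , 603.064],
       [  0.001,   0.59 ,   0.808, 995.176],
       [  0.   ,   0.   ,   0.   ,   1.   ]])}
top {'fx': 494.8432260703789, 'fy': 494.8432260703789, 'cx': 283.51854574948857, 'cy': 216.52350369293578, 'dist': array([-0.153,  0.   ,  0.   ,  0.   ,  0.   ]), 'pose': array([[  -0.008,    0.992,   -0.126,  327.334],
       [  -1.   ,   -0.01 ,   -0.016,   44.769],
       [  -0.017,    0.126,    0.992, 1368.025],
       [   0.   ,    0.   ,    0.   ,    1.   ]])}
wrist {'fx': 316.8791217801555, 'fy': 316.8791217801555, 'cx': 280.2106182444355, 'cy': 207.95568607682247, 'dist': array([-0.068,  0.   ,  0.   ,  0.   ,  0.   ]), 'tool_from_camera': array([[  0.   ,   0.966,   0.259,  71.927],
       [  1.   ,  -0.   ,   0.   ,   0.836],
       [  0.   ,   0.259,  -0.966, -81.642],
       [  0.   ,   0.   ,   0.   ,   1.   ]])}
{'time_s': 0.1, 'qpos': array([-1.265,  0.424,  1.631, -0.   ,  1.089, -0.019]), 'dq': array([-0.   , -0.002, -0.001, -0.   ,  0.002, -0.001]), 'tau': array([ -0.002, -54.561, -27.432,   0.065,   0.019,  -0.   ]), 'tool_pos': array([ 199.34 , -591.949,  301.991]), 'orientation': array([ 0.987,  0.162, -0.   , -0.001]), 'force': array([-0.344,  0.46 ,  1.033]), 'wrist_torque': array([-0.037, -0.025, -0.   ]), 'grip_force': 0.0, 'width': 88.01247545969633}
```

View pics/scene.png

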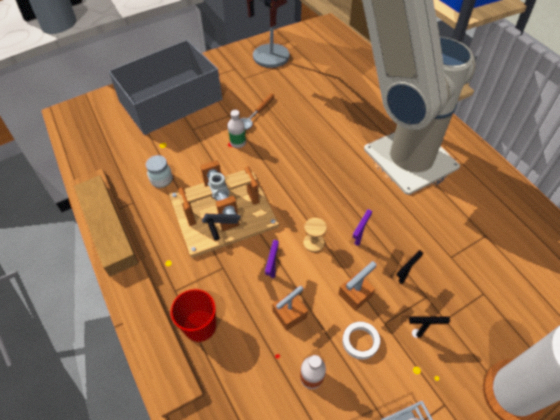

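View pics/top.png

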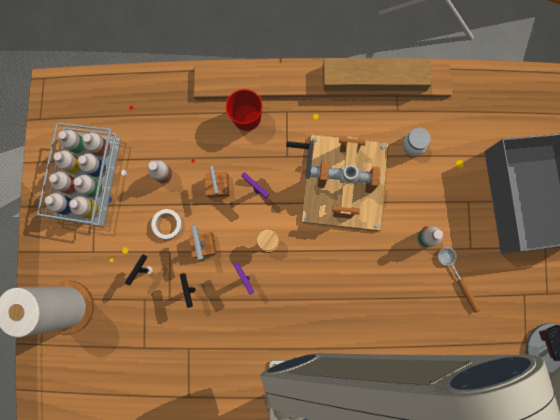

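The scene picture shows the winder at about (222,205). The top picture shows it at about (345,182), with its crank handle at (298,146).

Things that could be taken for the key, in top pixels:
- Steel T-keys in blocks at (214,180) and (198,242).
- Black ones at (137,269) and (187,290).
- Purple ones at (255,185) and (243,278).

Only the two steel ones qualify, so I'll crop close to tell large from small.

Run:
```python
import cv2,numpy as np
b=cv2.imread("pics/top.png");a=cv2.imread("pics/scene.png")
c1=cv2.resize(b[160:260,180:240],None,fx=5,fy=5,interpolation=cv2.INTER_CUBIC)
c2=cv2.resize(b[125:235,285:395],None,fx=4.545,fy=4.545,interpolation=cv2.INTER_CUBIC)
cv2.imwrite("pics/c1.png",np.hstack([c1,c2[:500,:500]]))
```

```text
(no output)
```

View pics/c1.png

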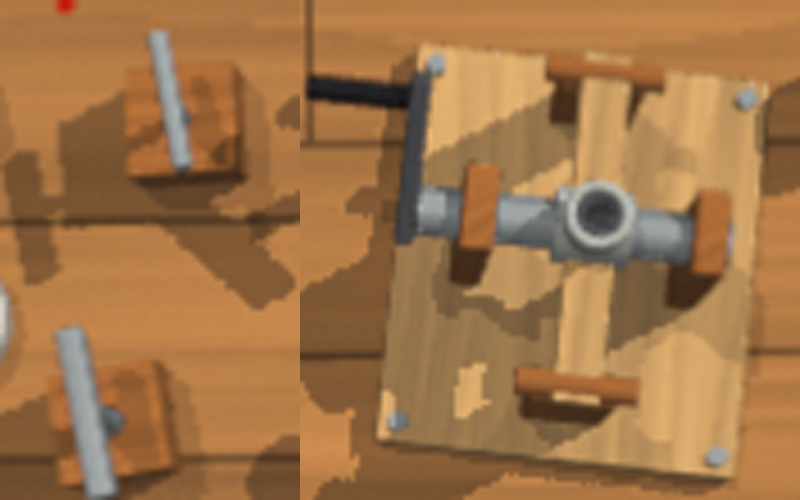

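The lower key in the top view, around (198,242), has the longer and wider bar, so it is the large one. In the right half, the boss rim centre is at about (351,172) and the crank handle runs from (287,144) to (309,146). Next I compute positions.

```bash
cat > h.py <<'E'
from station import env, set_gripper, viewer, workorder
import cv2,numpy as np
from scipy.spatial.transform import Rotation as R
from scipy.optimize import least_squares
np.set_printoptions(precision=2,suppress=True)
def pose_of(name,st=None):
    p=viewer.camera_params(name)
    if name!="wrist": return p,p["pose"]
    T=np.eye(4);T[:3,:3]=R.from_quat(st["orientation"]).as_matrix();T[:3,3]=st["tool_pos"]
    return p,T@p["tool_from_camera"]
def ray(name,uv,st=None):
    p,T=pose_of(name,st)
    K=np.array([[p["fx"],0,p["cx"]],[0,p["fy"],p["cy"]],[0,0,1]])
    n=cv2.undistortPoints(np.array([[uv]],float),K,p["dist"])[0,0]
    return T[:3,3],T[:3,:3]@np.array([n[0],-n[1],-1])
def at_z(name,uv,z,st=None):
    o,d=ray(name,uv,st); return o+d*(z-o[2])/d[2]
def proj(name,X,st=None):
    p,T=pose_of(name,st)
    K=np.array([[p["fx"],0,p["cx"]],[0,p["fy"],p["cy"]],[0,0,1]])
    c=(np.atleast_2d(X)-T[:3,3])@T[:3,:3]*[1,-1,-1]
    return cv2.projectPoints(c.reshape(-1,1,3),np.zeros(3),np.zeros(3),K,p["dist"])[0][:,0]
def down(yaw): # tool pointing down, tool y axis (closing line) at world angle yaw
    y=np.array([np.cos(yaw),np.sin(yaw),0]);z=np.array([0,0,-1.])
    return R.from_matrix(np.c_[np.cross(y,z),y,z]).as_quat()
E
python3 - <<'E'
from h import *
c=[at_z("top",q,18) for q in [(311.4,134.9),(387.7,143),(381.1,230.2),(301.9,221.8)]]
print("corners",np.array(c)); 
for i in range(4): print(np.linalg.norm(c[i]-c[(i+1)%4]))
m=np.mean(c,0);ex=(c[0]+c[1]-c[2]-c[3]);yaw=np.arctan2(ex[1],ex[0]);ey=c[0]+c[3]-c[1]-c[2]
print("mid",m,"yaw",yaw,np.arctan2(-ey[0],ey[1]))
hub=at_z("top",(351.2,171.6),145);print("hub",hub)
k=[at_z("top",q,113) for q in [(194,226.4),(200.2,258.4)]];d=k[0]-k[1]
print("key",k,np.mean(k,0),np.linalg.norm(d),np.arctan2(d[1],d[0]))
k=[at_z("top",q,95) for q in [(211.5,166),(216.2,193)]];print("small",k,np.linalg.norm(k[0]-k[1]))
ux=np.array([np.cos(yaw),np.sin(yaw),0]);uy=np.array([-ux[1],ux[0],0])
for th in (.45,.65,.85,1.05,1.25):
    g=hub*[1,1,0]+[0,0,105]+65*(np.sin(th)*ux+np.cos(th)*np.array([0,0,1.]))
    e=[g+uy*117,g+uy*175]; print(th,g+146*uy,proj("top",e).ravel(),proj("scene",e).ravel())
for n,uv,z in [("bobbin",(268,240),80),("jar",(417,138),75),("dyeG",(433,236),125),("dyeB",(157,168),125)]: print(n,at_z("top",uv,z))
E
```

```text
corners [[ 729.65  -14.37   18.  ]
 [ 704.69 -229.66   18.  ]
 [ 457.88 -201.84   18.  ]
 [ 483.35   15.73   18.  ]]
216.7280418399456
248.37002412229583
219.04864321247584
248.1407588936003
mid [ 593.89 -107.53   18.  ] yaw -0.11690580514146243 -0.11597427060517826
hub [ 594.99 -107.75  145.  ]
key [array([463.11, 294.99, 113.  ]), array([380.87, 277.97, 113.  ])] [421.99 286.48 113.  ] 83.98536329218412 0.203988498736698
small [array([625.4 , 254.47,  95.  ]), array([552.67, 241.02,  95.  ])] 73.9691888171377
0.45 [640.1   33.95 163.53] [306.49 154.07 283.42 151.7 ] [219.43 210.41 227.56 229.33]
0.65 [651.09  32.66 156.75] [306.85 150.5  283.94 148.15] [215.31 213.61 223.28 232.56]
0.85 [660.52  31.55 147.9 ] [307.13 147.79 284.4  145.46] [211.95 217.08 219.78 236.04]
1.05 [668.02  30.67 137.34] [307.3  146.03 284.78 143.72] [209.51 220.66 217.21 239.6 ]
1.25 [673.28  30.06 125.5 ] [307.37 145.27 285.07 142.99] [208.05 224.19 215.65 243.08]
bobbin [429.21 106.11  80.  ]
jar [ 702.75 -299.4    75.  ]
dyeG [ 431.15 -315.5   125.  ]
dyeB [615.67 393.2  125.  ]
```

Run:
```python
import cv2,numpy as np
a=cv2.imread("pics/scene.png")
cv2.imwrite("pics/c2.png",cv2.resize(a[150:260,160:300],None,fx=5,fy=5,interpolation=cv2.INTER_CUBIC))
```

```text
(no output)
```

View pics/c2.png

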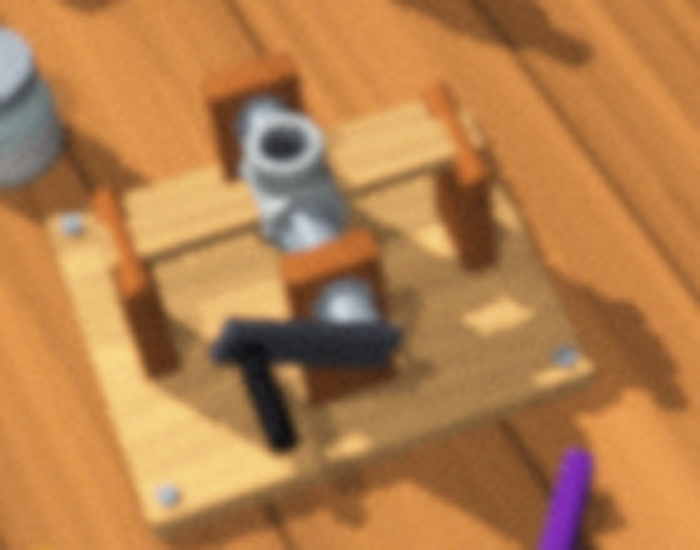

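Scene crop: the handle runs from about (210,221) to (217,238), and both views agree on a crank lean of about 1.05 rad. The winder corners also match its stated size. Next is the crank, using loosely closed fingers.

```bash
cat >> h.py <<'E'
W=np.array([594.5,-107.7,0]);YAW=-0.116
ux=np.array([np.cos(YAW),np.sin(YAW),0]);uy=np.array([-ux[1],ux[0],0]);uz=np.array([0,0,1.])
def grip_at(th,y=146): return W+105*uz+y*uy+65*(np.sin(th)*ux+np.cos(th)*uz)
E
python3 - <<'E'
from h import *
th=1.05;q=None
for yaw in (YAW,YAW+np.pi):
    j=env.ik(grip_at(th)+uz*150,down(yaw)); print(yaw,j)
    if j is not None and (q is None or abs(j[5])<best): q,best=down(yaw),abs(j[5])
env.reach(grip_at(th)+uz*160,q)
print(env.move_l(grip_at(th)+uz*61,rate=120,f_stop=10))
set_gripper(19)
s=env.read_state();print(s["time_s"],s["width"],s["force"],s["tool_pos"])
for t in np.linspace(th,0,9)[1:]:
    # finger on the +x side pushes; lead by the clearance
    hit=env.move_l(grip_at(t)+uz*61-1.5*ux,rate=80,f_stop=25)
    s=env.read_state();print(round(t,2),hit,s["force"],s["grip_force"])
    if hit: break
E
```

```text
-0.116 [ 0.03  0.5   1.54 -0.    1.1   0.14]
3.025592653589793 None
False
4.9667 19.209097801920134 [ 0.24  0.55 -0.52] [667.4   30.82 198.34]
0.92 False [ 3.24 -0.15  1.84] 1.4916130900382996
0.79 False [4.59 0.31 2.9 ] 2.2856634110212326
0.66 False [ 4.28 -0.03  4.7 ] 2.5903914123773575
0.52 False [ 5.27 -0.6   3.78] 2.6880819350481033
0.39 False [5.3  0.25 3.7 ] 2.2906992584466934
0.26 False [2.11 1.   1.1 ] 0.9776094183325768
0.13 False [ 0.23 -0.67 -0.1 ] 0.0
0.0 False [-0.23 -0.33  0.01] 0.0
```

The push force vanished after 0.26 rad, so I need to look.

Run:
```python
from h import *
s=env.read_state();print(s["width"],s["tool_pos"])
w=viewer.camera("wrist");t=viewer.camera("scene")
c=cv2.resize(t[150:260,160:300],(535,420),interpolation=cv2.INTER_CUBIC)
cv2.imwrite("pics/p3.png",cv2.resize(np.hstack([w,c]),(800,307),interpolation=cv2.INTER_AREA))
```

```text
19.074113100284055 [609.15  37.46 230.49]
```

View pics/p3.png

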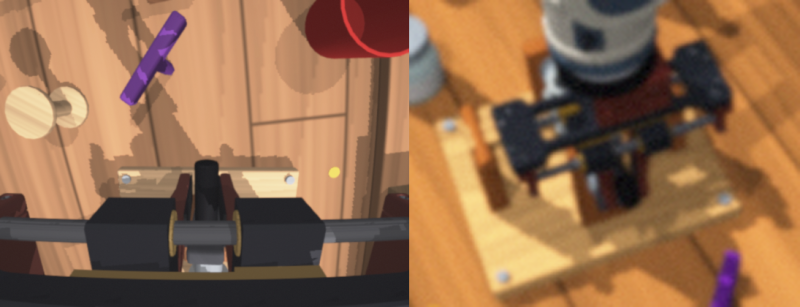

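The handle sits upright between the fingers, near (207,190) in the wrist half. The crank is upright to about 0.03 rad. I'll release it and look down into the boss.

Run:
```python
from h import *
set_gripper(88)
p=env.read_state()["tool_pos"]
env.move_l(p+uz*60,rate=150)
env.reach(W-72*uy+uz*290,down(YAW)); env.move_l(W-72*uy+uz*245)
s=env.read_state();w=viewer.camera("wrist")
import pickle;pickle.dump(s,open("hub.pkl","wb"));cv2.imwrite("pics/hubw.png",w)
u,v=proj("wrist",W+uz*145,s)[0].astype(int);print(u,v,s["time_s"])
c=w[v-50:v+50,u-50:u+50];cv2.imwrite("pics/hubc.png",np.hstack([cv2.resize(c,(500,500),interpolation=cv2.INTER_CUBIC),cv2.resize(w[:, 130:430],(300,420))[:,:].copy() if 0 else cv2.copyMakeBorder(cv2.resize(w,(300,225)),0,275,0,0,cv2.BORDER_CONSTANT)]))
```

```text
278 122 10.1583
```

View pics/hubc.png

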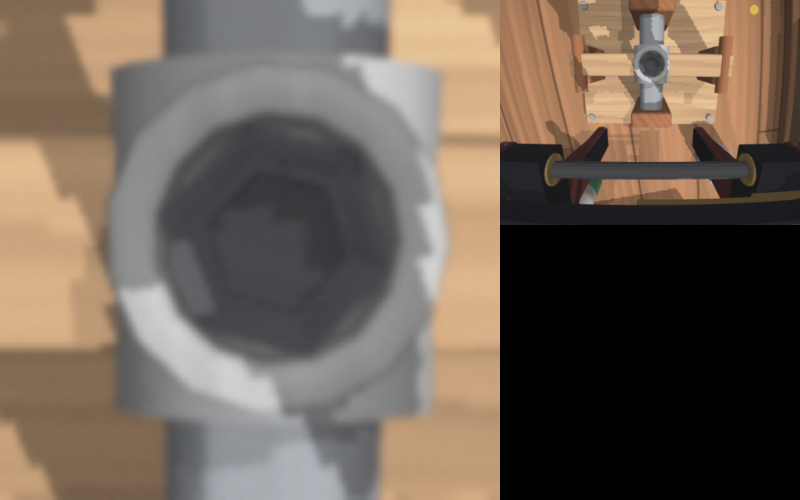

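The boss rim centre is at about crop (278,236), which is wrist pixel (283.6,119.2). The hexagon is dim, so I'll stretch the contrast.

Run:
```python
from h import *
w=cv2.imread("pics/hubw.png");g=cv2.cvtColor(w,cv2.COLOR_BGR2GRAY)
c=g[92:148,256:312].astype(float)
c=np.clip((c-30)*255/70,0,255).astype(np.uint8)
cv2.imwrite("pics/hex.png",cv2.resize(c,(560,560),interpolation=cv2.INTER_CUBIC))
```

```text
(no output)
```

View pics/hex.png

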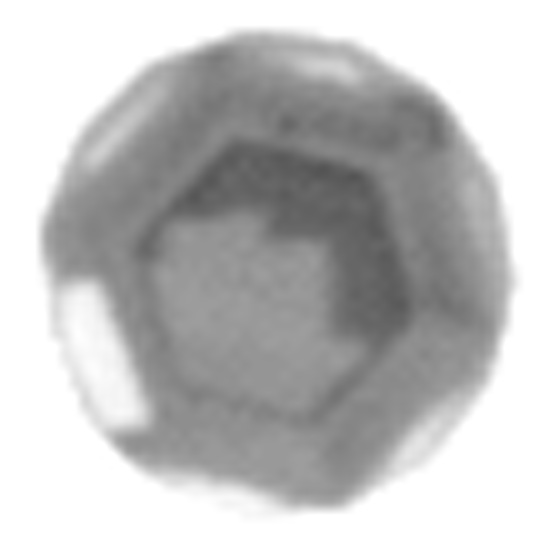

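The six socket corners are clear. In this crop they are at (238,140), (378,175), (412,312), (308,422), (178,390) and (140,250). I'll fit the hexagon and go view the key from above.

Run:
```python
from h import *
import pickle
s=pickle.load(open("hub.pkl","rb"))
px=np.array([(238,140),(378,175),(412,312),(308,422),(178,390),(140,250)])/10+[256,92]
C=np.array([at_z("wrist",p,138,s) for p in px]);c=C.mean(0);d=C-c
a=np.arctan2(d[:,1],d[:,0]);print("hex",c,np.linalg.norm(d[:,:2],axis=1),np.degrees(a)%60)
print("rim",at_z("wrist",(283.6,119.2),145,s))
env.move_l(s["tool_pos"]+uz*60)
K=np.array([422,286.5,0]);psi=.204+np.pi/2;tx=np.array([-np.sin(psi),np.cos(psi),0])
print(env.ik(K-60*tx+uz*250,down(psi)))
env.reach(K-60*tx+uz*250,down(psi))
s=env.read_state();w=viewer.camera("wrist");pickle.dump(s,open("key.pkl","wb"));cv2.imwrite("pics/keyw.png",w)
print(s["time_s"],proj("wrist",K+uz*113,s))
```

```text
hex [ 597.81 -106.55  138.  ] [8.2  8.36 8.05 8.14 8.31 8.01] [38.8  39.12 41.49 36.98 40.62 40.47]
rim [ 597.81 -106.07  145.  ]
[ 0.53  0.4   1.8  -0.    0.93 -1.24]
12.55 [[282.03 137.29]]
```

View pics/keyw.png

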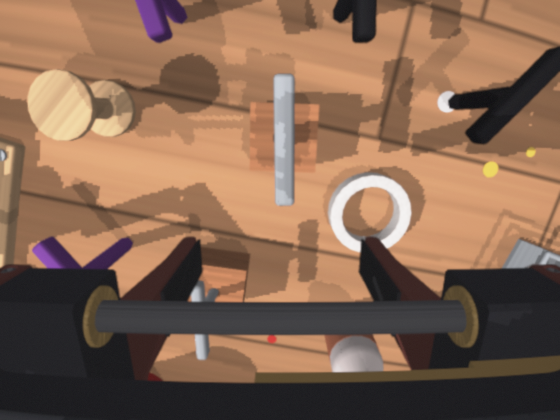

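The wrist view shows the key's bar upright from about (284,75) to (285,204), within 2 mm of my prediction. The small key at (202,320) stays where it is. Next I refine the pose and grasp.

Run:
```python
from h import *
import pickle
s=pickle.load(open("key.pkl","rb"))
k=np.array([at_z("wrist",p,113,s) for p in [(284.3,75),(284.7,204)]]);d=k[0]-k[1];m=k.mean(0)
ang=np.arctan2(d[1],d[0])%np.pi;print(m,np.linalg.norm(d),ang)
m=(m+[422,286.5,113])/2;psi=ang+np.pi/2
if abs(ang-.2)>.2: raise SystemExit("angle?")
g=np.array([m[0],m[1],104+61])
env.reach(g+uz*60,down(psi)); print(env.move_l(g,rate=80,f_stop=8))
set_gripper(0)
s=env.read_state();print(s["time_s"],s["width"],s["grip_force"],s["force"],s["tool_pos"])
env.move_l(g+uz*70,rate=100)
env.hold(.3);s=env.read_state();w=viewer.camera("wrist");pickle.dump(s,open("held.pkl","wb"));cv2.imwrite("pics/held.png",w)
print(s["width"],s["force"])
cv2.imwrite("pics/heldc.png",cv2.resize(w[180:320,180:380],(800,560),interpolation=cv2.INTER_CUBIC))
```

```text
[424.94 288.84 113.  ] 86.48436797448828 0.2091559579021105
False
14.9833 13.816048640629692 29.900124462409963 [-0.61  0.72  0.07] [423.49 287.73 164.98]
13.96910094566529 [-0.39 -0.72 -1.9 ]
```

View pics/heldc.png

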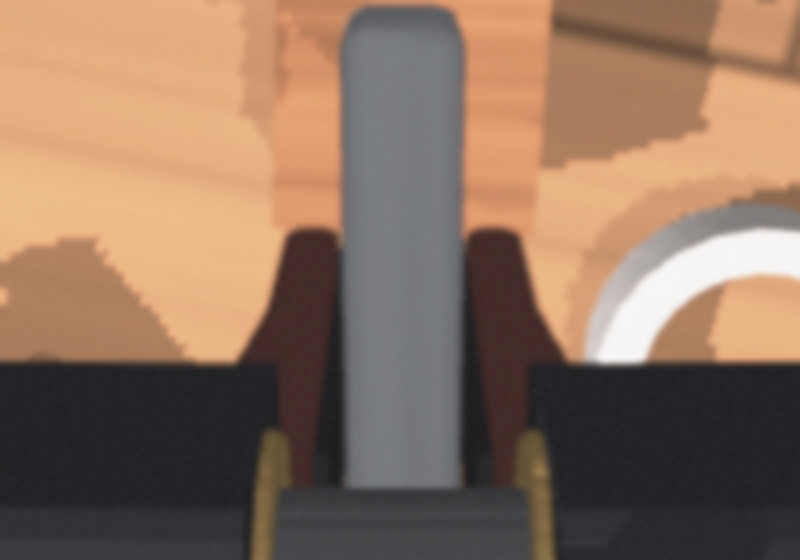

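The key is held, width 13.97 mm and centred, with the bar at columns 265–295. I'll lift it high and check the crank angle with the wrist camera on the way to the hub.

Run:
```python
from h import *
import pickle
H=np.array([597.2,-106,0])
p=env.read_state()["tool_pos"]
env.move_l([p[0],p[1],372],rate=200)
env.reach(H+18*uy-50*ux+uz*372,down(YAW)); env.hold(.2)
s=env.read_state();w=viewer.camera("wrist");pickle.dump(s,open("crank.pkl","wb"));cv2.imwrite("pics/crw.png",w)
hp=proj("wrist",H+uz*145,s)[0];gp=proj("wrist",H+uz*170+146*uy,s)[0];print(hp,gp,s["width"],s["time_s"],s["tool_pos"])
u0=int((hp[0]+gp[0])/2)-50;v0=max(0,int(gp[1])-50);print(u0,v0)
c=w[v0:int(hp[1])+45,u0:u0+100];print(c.shape)
f=600/c.shape[0];f=min(f,5);cv2.imwrite("pics/crc.png",cv2.resize(c,None,fx=3,fy=3,interpolation=cv2.INTER_CUBIC))
```

```text
[328.05 214.31] [338.88  54.48] 13.860842696578466 18.6667 [549.65 -81.39 372.  ]
283 4
(255, 100, 3)
```

View pics/crc.png

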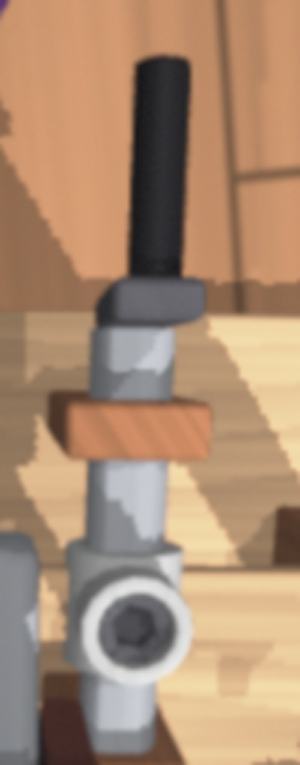

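The rim is at about (328.7,213.7), as predicted within 1 px. The handle's middle is at about (336.1,58) against 338.9 for upright, so the shaft sits at about -0.04 rad, which is fine. Now I insert the key.

```bash
cat >> h.py <<'E'
H=np.array([597.2,-105.8,0]);Y0=np.radians(69.6)
E
python3 - <<'E'
from h import *
env.reach(H+uz*372,down(Y0)); env.move_l(H+uz*303,rate=120);env.hold(.3)
s=env.read_state();f0=s["force"];print(s["time_s"],s["qpos"],f0,s["wrist_torque"])
for dx,dy in [(0,0),(1.5,0),(-1.5,0),(0,1.5),(0,-1.5)]:
    if dx or dy:
        p=env.read_state()["tool_pos"];env.move_l([p[0],p[1],p[2]+3],rate=40)
        env.move_l([H[0]+dx,H[1]+dy,p[2]+3],rate=40)
    hit=env.move_l(H+[dx,dy,280],rate=20,f_stop=7)
    s=env.read_state();print(dx,dy,hit,s["tool_pos"],s["force"]-f0,s["wrist_torque"],s["time_s"])
    if s["tool_pos"][2]<288: break
E
```

```text
20.9667 [-0.19  0.39  1.67 -0.    1.07 -1.41] [ 0.17 -0.15 -1.03] [ 0.07 -0.13  0.02]
0 0 True [ 596.78 -105.8   290.27] [-2.02  0.84  3.98] [ 0.02  0.16 -0.02] 21.6667
1.5 0 True [ 598.41 -105.9   292.1 ] [-2.07 -0.79  4.79] [-0.02  0.28  0.01] 22.4417
-1.5 0 True [ 595.88 -105.79  283.16] [-0.75  0.04  6.82] [ 0.1  -0.02  0.01] 23.55
```

At dx = -1.5 mm the key sank to foot height of about 128 mm with a 7 N reaction, so it is on the socket floor. Now I turn clockwise in small steps and watch the torque.

```bash
cat > turn.py <<'E'
from h import *
import json,sys
def read(n=4):
    r=[]
    for _ in range(n): env.hold(.03);r.append(env.read_state())
    return np.mean([q["wrist_torque"][2] for q in r]),np.mean([q["force"] for q in r],0),r[-1]
def go(a_from,a_to,step,z,stop,P,fast=False):
    a=a_from
    while a<a_to-1e-9:
        a=min(a+step,a_to)
        env.move_l([P[0],P[1],z],rot=down(Y0-a),rate=30)
        tmov=env.read_state()["wrist_torque"][2]
        t,f,s=read()
        print(round(a,3),"T %.3f mov %.3f"%(t,tmov),f,"z %.2f w %.2f t %.2f"%(s["tool_pos"][2],s["width"],s["time_s"]),flush=True)
        if t>stop or s["time_s"]>66: break
        if f[2]<3: z-=.4 if f[2]<1.5 else .2
        elif f[2]>9: z+=.2
    return a,z
E
python3 - <<'E'
from turn import *
s=env.read_state();P=s["tool_pos"].copy();print(P,s["force"],s["wrist_torque"][2])
a,z=go(0,.5,.1,P[2],.13,P)
json.dump([a,z,list(P)],open("st.json","w"))
E
```

```text
[ 595.88 -105.79  283.16] [-0.58 -0.11  5.79] 0.009834912269117787
0.1 T 0.022 mov -0.039 [-1.66  0.85  2.56] z 283.23 w 14.19 t 23.93
0.2 T -0.015 mov 0.013 [-2.09  0.9   2.72] z 282.96 w 13.85 t 24.32
0.3 T -0.012 mov 0.010 [-1.68  0.9   1.41] z 282.65 w 13.88 t 24.70
0.4 T -0.015 mov 0.030 [-1.9   1.13  2.34] z 282.37 w 13.85 t 25.08
0.5 T 0.030 mov -0.034 [-1.49  2.1   1.22] z 282.06 w 13.75 t 25.47
```

Run:
```python
from turn import *
s=env.read_state()
print(s["qpos"],R.from_quat(s["orientation"]).as_matrix()[:,1],np.arctan2(*R.from_quat(s["orientation"]).as_matrix()[[1,0],1]),Y0-.5,s["tau"],s["wrist_torque"],s["tool_pos"],s["force"])
P=np.array(json.load(open("st.json"))[2])
# torque profile during a little further turn
for a in (.53,.56,.59,.62):
    env.move_l([P[0],P[1],281.9],rot=down(Y0-a),rate=30)
    s=env.read_state();print(a,s["wrist_torque"],s["tau"][5],s["force"],s["time_s"])
```

```text
[-0.2   0.42  1.69  0.    1.03 -0.91] [ 0.75  0.66 -0.  ] 0.7174017075639129 0.7147491593880533 [ -0.85 -52.58 -27.05  -0.4   -0.64  -0.01] [0.42 0.23 0.06] [ 595.84 -105.76  282.06] [-1.1   1.55  0.72]
0.53 [0.48 0.35 0.03] 0.1555451564490795 [-2.31  1.9   1.59] 25.7167
0.56 [0.5  0.31 0.04] 0.16067887656390667 [-1.7   1.98  2.16] 25.9667
0.59 [0.51 0.27 0.14] 0.1634525740519166 [-1.05  1.12  1.1 ] 26.2167
0.62 [0.58 0.2  0.06] 0.16645779367536306 [-1.56  1.65  0.29] 26.4667
```

Run:
```python
from turn import *
P=np.array(json.load(open("st.json"))[2])
def samp(n):
    r=[]
    for _ in range(n): env.hold(.02);r.append(env.read_state())
    return np.array([np.r_[q["wrist_torque"],q["force"],q["tau"][5]] for q in r])
X=samp(15);print("mean",X.mean(0),"std",X.std(0))
hit=env.move_l([P[0],P[1],279],rate=10,f_stop=6);s=env.read_state();print(hit,s["tool_pos"],s["force"],s["time_s"])
X=samp(15);print("mean",X.mean(0))
```

```text
mean [ 0.55  0.17  0.07 -1.16  2.31 -0.27  0.07] std [0.03 0.02 0.03 0.39 0.44 0.69 0.02]
True [ 595.83 -105.64  281.7 ] [-1.59 -0.09  5.75] 26.925
mean [ 0.21  0.16  0.06 -1.06  0.99  5.1   0.06]
```

The floor has dropped 1.5 mm with the turn, and the torque reads 0.07 in a pause, so the screw is turning. I'll continue with better averaging.

```bash
cat > turn2.py <<'E'
from turn import *
P=np.array(json.load(open("st.json"))[2])
def samp(n=12):
    r=[]
    for _ in range(n): env.hold(.015);r.append(env.read_state())
    return np.array([np.r_[q["wrist_torque"],q["force"],q["tau"][5]] for q in r]).mean(0)
def run(a,amax,step,z,stop):
    X=samp()
    while a<amax-1e-9:
        if X[5]<2: z-=.25
        elif X[5]>7: z+=.1
        a=a+step; z-=3*step
        env.move_l([P[0],P[1],z],rot=down(Y0-a),rate=30)
        X=samp();s=env.read_state()
        print("%.3f z %.2f t %.2f T %.3f"%(a,s["tool_pos"][2],s["time_s"],X[2]),X[[0,1,3,4,5,6]],flush=True)
        if X[2]>stop or s["time_s"]>64: break
    return a,z
E
python3 -c "
from turn2 import *
print(run(.62,1.1,.05,281.7,.125))"
```

```text
0.670 z 281.62 t 27.82 T 0.045 [ 0.58  0.27 -1.52  2.56  1.52  0.07]
0.720 z 281.41 t 28.27 T 0.033 [ 0.67  0.47 -2.4   2.68  4.79  0.05]
0.770 z 281.26 t 28.73 T 0.018 [ 0.68  0.47 -2.32  2.95  5.42  0.05]
0.820 z 281.12 t 29.18 T 0.035 [ 0.68  0.47 -2.25  2.7   5.32  0.05]
0.870 z 281.00 t 29.62 T 0.050 [ 0.71  0.48 -2.04  2.96  5.28  0.07]
0.920 z 280.85 t 30.07 T 0.082 [ 0.71  0.51 -2.4   2.76  5.59  0.09]
0.970 z 280.80 t 30.52 T 0.097 [ 0.72  0.51 -2.2   2.8   5.83  0.12]
1.020 z 280.68 t 30.98 T 0.133 [ 0.72  0.54 -2.46  2.89  6.25  0.14]
(1.0200000000000002, 280.25000000000017)
```

The torque is climbing at about the on-flat rate, but the free reading of 0.03 is low, so the zero may be biased. I'll back off into the slack, which leaves the screw put, to find the zero and relieve the side load.

```bash
python3 -c "
from turn2 import *
z=280.6
for a in (.98,.94,.90,.86):
    env.move_l([P[0],P[1],z],rot=down(Y0-a),rate=30);print(a,samp(10))
for d in (.4,.8,1.2):
    env.move_l([P[0]-d*.7,P[1]+d*.7,z],rot=down(Y0-.86),rate=30);X=samp(10);print(d,X)
print(env.read_state()['time_s'],env.read_state()['tool_pos'])
"
```

```text
0.98 [ 0.71  0.4   0.   -1.92  3.3   4.78 -0.01]
0.94 [ 0.68  0.37  0.02 -1.61  2.99  4.93 -0.02]
0.9 [ 0.6   0.32 -0.02 -1.56  2.38  5.33 -0.01]
0.86 [ 0.5   0.3  -0.01 -1.72  2.12  5.1  -0.01]
0.4 [ 0.17  0.03 -0.03 -0.57  1.07  4.    0.  ]
0.8 [-0.25 -0.36 -0.01  0.9  -1.05  3.36 -0.01]
1.2 [-0.52 -0.66 -0.    1.95 -1.89  2.81  0.  ]
33.8917 [ 595.24 -105.06  280.71]
```

The zero is true (about 0 in the slack) and the side load centres at d≈0.6. So 0.133 was real, relaxed by the pause. I'll re-engage slowly up to the same angle and read during the motion, not after it.

```bash
cat > fine.py <<'E'
from turn2 import *
Q=[P[0]-.4,P[1]+.4]
def fine(angs,z,stop=.175):
    for a in angs:
        env.move_l([*Q,z],rot=down(Y0-a),rate=30)
        r=[]
        for _ in range(24): env.hold(.004);r.append(env.read_state()["wrist_torque"][2])
        r=np.array(r);s=env.read_state()
        print("%.3f"%a,"early %.3f late %.3f"%(r[:8].mean(),r[-8:].mean()),"tau6 %.3f z %.2f t %.2f"%(s["tau"][5],s["tool_pos"][2],s["time_s"]),s["force"],flush=True)
        if r[:8].mean()>stop: break
E
python3 -c "
from fine import *
fine([.90,.94,.96,.98,.99,1.0,1.01,1.02],280.6)"
```

```text
0.900 early 0.053 late 0.053 tau6 0.156 z 280.69 t 34.14 [ 1.2  -0.36  3.87]
0.940 early -0.013 late -0.013 tau6 0.155 z 280.67 t 34.39 [ 0.27 -0.37  4.5 ]
0.960 early 0.037 late 0.037 tau6 0.106 z 280.67 t 34.64 [ 1.6  -0.32  3.88]
0.980 early 0.076 late 0.076 tau6 0.146 z 280.66 t 34.89 [2.36 0.17 5.32]
0.990 early 0.050 late 0.050 tau6 0.138 z 280.69 t 35.14 [ 1.56 -0.34  5.96]
1.000 early 0.127 late 0.127 tau6 0.154 z 280.66 t 35.39 [1.5  0.54 5.37]
1.010 early 0.113 late 0.113 tau6 0.168 z 280.67 t 35.64 [1.54 0.39 4.61]
1.020 early 0.207 late 0.207 tau6 0.191 z 280.67 t 35.89 [1.96 0.57 4.53]
```

```bash
python3 -c "
from turn2 import *
for k in range(5):
    r=[]
    for _ in range(10): env.hold(.02);s=env.read_state();r.append([s['wrist_torque'][2],s['tau'][5]])
    print(s['time_s'],np.mean(r,0))
"
```

```text
36.0583 [0.16 0.17]
36.225 [0.18 0.16]
36.3917 [0.18 0.16]
36.5583 [0.14 0.16]
36.725 [0.15 0.16]
```

The torque holds at about 0.16 in a pause, having peaked near 0.17, which is snug. I'll unload into the slack, let go, withdraw upward, and check the key before handing in.

```bash
python3 -c "
from fine import *
env.move_l([*Q,280.7],rot=down(Y0-.97),rate=30);print(samp(12))
set_gripper(60);s=env.read_state();print(s['width'],s['grip_force'],s['force'])
p=s['tool_pos'];print(env.move_l(p+uz*90,rate=80,f_stop=8));env.hold(.5)
s=env.read_state();print(s['time_s'],s['force'],s['tool_pos'])
# bar seen from the wrist: steel-grey pixels near the predicted bar ends
kx=np.array([np.cos(Y0-1.0-np.pi/2),np.sin(Y0-1.0-np.pi/2),0]);B=np.array([*Q,280.7-52])
w=viewer.camera('wrist');cv2.imwrite('pics/end.png',w)
q=proj('wrist',[B+kx*d for d in (-40,-20,0,20,40)],s);print(q)
for u,v in q.astype(int):
    if 5<v<415 and 20<u<540: print((u,v),w[v,u],w[v,u-16],w[v,u+16])
"
```

```text
[ 0.12 -0.6   0.02  2.07  0.81  4.42 -0.  ]
60.112626086563296 0.0 [ 0.3  -0.88 -0.02]
False
39.8083 [ 0.13 -0.4  -0.41] [ 595.49 -105.43  370.69]
[[280.23 167.01]
 [279.39 194.6 ]
 [278.59 221.01]
 [277.82 246.24]
 [277.09 270.3 ]]
(np.int64(280), np.int64(167)) [202 195 191] [ 94 121 149] [208 203 198]
(np.int64(279), np.int64(194)) [204 198 195] [203 203 203] [204 204 204]
(np.int64(278), np.int64(221)) [204 197 193] [166 160 158] [148 192 228]
(np.int64(277), np.int64(246)) [173 168 166] [ 82 115 168] [148 192 227]
(np.int64(277), np.int64(270)) [173 169 166] [122 166 223] [ 80 106 145]
```

Grey steel shows at all five predicted bar points, so the key stands upright, and the tool force is zero. Handing in.

```bash
python3 -c "
from station import workorder
print(workorder.sign_off())"
```

```text
the job is handed in; nothing more can be done
None
```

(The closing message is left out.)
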